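# Roll the jade rod into the cam-lift cradle and hold it up for inspection

## Robot

A 6-joint arm with a two-finger parallel gripper is mounted at the origin on the work surface. World frame = base frame: x ahead of the robot, y to its left, z up, the work surface at z = 0. Lengths are in m, angles in rad, forces in N, time in s.
With the tool pointing down it reaches from about 0.375 to 0.925 m from the base axis. Payload 5.7 kg.
Tool frame: the origin (TCP) lies at the centre of the arm's flange, where the gripper is bolted on; the fingertips stand 182 mm ahead of it and the grasp point (between the pads) lies ctrl.grip_point_offset ahead of it (ctrl.grip_point_offset is the distance from the TCP to the grasp point, in m); z points along the fingers, y is the direction in which the jaws open and shut (so a half turn about z gives the same grasp; the last joint's range is limited). The gripper opens to 88 mm and grips with 3 to 60 N. Pads are 20 mm wide; open, the fingers measure 115 mm over their backs; the gripper's body (75 mm by 178 mm) begins 61 mm behind the grasp point.
Start: joints at [-1.278, 0.359, 1.51, -0, 1.272, -0.115], TCP at [0.238, -0.551, 0.405] pointing down, gripper open.
Joint ranges: [-2.97, 2.97], [-1.01, 2.36], [0.21, 2.38], [-0.96, 4.11], [0.2, 2.71], [-2.98, 2.98]. Speed limits (rad/s): [2.39, 2.39, 3.14, 3.14, 3.14, 3.14].

## Interface

Orientations are given as a unit quaternion [x, y, z, w].
In Python, from workcell import ctrl gives the robot as it stands.
- The arm moves only by the tool drive_tool, never from a script. Its argument "targets" is a list that holds one entry, the list of rows, each a list of 4 numbers: the shift along the tool's x, y, z in units of 0.05 m (1.0 is 0.05 m), then the turn about the tool's z in units of 90 degrees (1.0 is 90 degrees). A call has exactly 10 rows; each row shifts and turns the pose as measured when the row begins, along the tool's axes as they then stand; what a row does not reach is not made up. A row lasts 1/10 s, in which the tool goes at most 50 mm and 8.59 degrees, less where a joint would pass 70% of its speed; a pose out of reach is approached as far as the arm can. A call with a number of a shift or a turn outside -1 to 1 is refused whole. A call with a gripper value outside its range is refused whole. "claw" is the opening, from 0 (shut) to 1 (fully open), set as the call begins (left out, the last holds). The fingers move at their own pace and stop on an object; "grip_force" is the grip in N (left out, the last holds). Time passes only in rows, so rows that do not move let the fingers close, or fill a call up. It gives the time, the measured TCP pose, the force and the opening at its end, in the units of the state.
- ctrl.observe(): the state, without advancing time (a new reading comes with each control period).
- ctrl.camera(name): name is "scene" or "side" or "wrist"; returns a dict with "frame" (480x640x3 uint8, red, green, blue), "mtx" (3x3 intrinsics, pixels), "xyz" and "orientation" of the camera in the world. Camera axes: x right, y up, looking along -z (the intrinsics and any distortion apply to the point x, -y, -z); pixel columns grow to the right and rows downward; lengths in m; the calibration is good to about 2 mm. The wrist camera is an equidistant fisheye: a pixel r from the principal point sees the ray r / f radians off the axis. A picture is of the moment at which its call begins. There is no depth.
- ctrl.finish_job(): hands the job in, once; it reports no verdict.
Trained networks look in a picture, given as the dict that the camera call returned (one of the last four; its "shot" number tells which), for a name from the list of things; names that differ only in an ending like _2 or _b are one class to them, and where a whole thing is asked for, a point or a joint stands for the part that bears it (a point fixed in the world has none). Each returns a list of dicts, best first, with "confidence" (0 to 1); they miss things now and then, are a little off and sometimes report something else, mostly with a low value. They report only what shows in the picture. A call takes as long as a camera call. They do not tell look-alikes from the thing itself.
- ctrl.find_in(picture, query): "bbox" ([left, top, width, height] in pixels, round what is visible of it).
- ctrl.trace(picture, query): "pixels" (480x640 bool, what is visible of it) and "bbox" ([left, top, width, height] in pixels, round what is visible of it).
The state is a dict: "t": time; "joint_positions": joint angles; "qvel": joint speeds; "joint_torque": joint torques, N m; "position": TCP position; "eef_rot": TCP orientation; "contact_force": force on the tool from outside, world axes, zero at the start; "wrist_torque": the same for the moment, N m; "grip_width": opening from 0.0 (shut) to 1.0 (fully open).
Only numpy, scipy, OpenCV 4.12 (cv2) and the standard library are available. Lean on these libraries where they do the work, as an engineer would, in place of code of your own. Each camera call takes 0.05 s, during which the arm holds its last target.

## Task

Roll the green jade rod along the wooden tray, without picking it up, until it drops into the brass vee cradle of the green stand. Then swing the red-handled cam lever up to the point where the cradle is lifted highest (lever straight up, neither short of it nor past it) and finish while still holding the lever there, because it springs back when let go. Touch only the lever at the end, and leave the cup, the jar and the stone block where they are.

Things in the scene. Friction and masses are not known exactly. Their poses are not given: they have to be found in the camera images.
- stand: Fixed green bench stand, base 150 x 340 mm. Origin on the table straight below the cradle's middle. Its x runs along the vee and the lever's pivot, -x being the robot's side, where the lever is; +y points from cradle to tray; z up. Pivot: parallel to x, y = 0, 60 mm above the table. Base plate spans x -75..75, y -60..280 mm.
- tray_mid (a point): Middle of the wooden tray's flat level top, 105 mm above the table, at stand x = 0, y = 145. Tray spans x -75..75, y 20..270 mm. Strips 5 mm wide and 5 mm high edge its two long sides and its far end (y = 270); the cradle end is open.
- cradle_axis (a point): Centre of the rod when seated in the brass vee (130 mm long, sides sloping 30 degrees): 115 mm above the table with the cradle down, 131 at highest lift. Axes as the stand's. The vee starts just past the tray's edge, lip 2 mm below the tray; a rod rolled over the edge drops 8 mm and stays. A stop wall (y = -22 mm) behind it rises 5 mm above this point.
- lever (a joint): Cam lever angle (rad). 0: at rest, level, pointing to the stand's -y, away from the tray. Grows as the handle swings up and over towards the tray. Cradle lift = 16 mm x sin(angle): highest at 1.57, lever straight up; past that it sinks again (stop at 2.3). A spring, about 4 N at the upright handle, returns it to 0 when let go; nothing latches.
- lever_grip (a point): Middle of the lever's red round handle, 18 mm diameter, 64 mm long, parallel to stand x, at stand x = -130 (handle -96..-160; steel lever arm at -88..-96). Circles at radius 110 mm about the pivot: start y = -110, z = 60; upright y = 0, z = 170. Does not spin on the lever, but can turn between gripper pads closed on it along y.
- rod_center (a point): Centre of the loose jade rod, 36 mm diameter, 110 mm long, about 0.33 kg, light green with a thin red line along it. Lies on the tray about parallel to stand x (up to 0.12 rad askew), 80 to 190 mm from the cradle in y, centre 18 mm above the tray. Rolls freely. Axes turn with it.
- cup_c (a point): Middle of a pale stone cup, 64 mm across, 55 mm high, standing on the table (bystander).
- jar_c (a point): Middle of an amber jar, 52 mm across, 60 mm high, standing on the table (bystander).
- stone_c (a point): Middle of a dark green stone block, 55 x 40 x 35 mm high, on the table (bystander).
There are look-alikes about, which are no part of the job. What is shaped like the part that bears rod_center but blue or purple is not meant.

How it is judged:
By the outcome, as a careful person would: the job done as asked, in the order asked, and still so for the second after the job is handed in, while the arm keeps its last pose, push and grip.
It also fails if it takes over 48 s, if anything falls off the work surface, if the arm or the gripper's body presses on something with over 40 N, if the wrist force passes 120 N, or if a joint passes its speed limit or range.

## Working session

There is one attempt and no reset: what is moved stays moved. The work goes in short steps, Python scripts to look and compute and a tool call to move; the robot and the scene stay as the last step left them, time stands still between calls to the robot, and variables do not carry over. Pictures are saved under pics/ and viewed, and the job is handed in when it is done.

Besides the shell and the picture viewer there is one more tool, called as name(argument=value, ...), one argument or row to a line, values as JSON. drive_tool: Moves the arm, as the interface text tells. Shifts and turns lie within -1 to 1; 1 stands for 0.05 m of shift or 90 degrees of turn. Its arguments: {"type":"object","properties":{"targets":{"type":"array"},"claw":{"type":"number"},"grip_force":{"type":"number"}},"required":["targets"]}

```bash
mkdir -p pics; ls; python3 - <<'E'
from workcell import ctrl
import cv2, pickle
print(ctrl.observe(), ctrl.grip_point_offset)
for n in ["scene","side","wrist"]:
    p=ctrl.camera(n); cv2.imwrite(f"pics/{n}0.png",p["frame"][:,:,::-1]); pickle.dump(p,open(f"{n}0.pkl","wb"))
    print(n,p["mtx"],p["xyz"],p["orientation"],[k for k in p])
    for q in ["stand","lever","rod_center","cup_c","jar_c","stone_c"]:
        print(q,[(d["bbox"],round(d["confidence"],2)) for d in ctrl.find_in(p,q)])
E
```

```text
pics
{'t': 0.0, 'joint_positions': array([-1.27809137e+00,  3.59462023e-01,  1.51144433e+00, -3.45822257e-05,
        1.27251933e+00, -1.15093237e-01]), 'qvel': array([-0.0002436 ,  0.00063719,  0.00013121, -0.00019942,  0.00107071,
        0.00049954]), 'joint_torque': array([ 3.56028486e-04, -5.15370619e+01, -2.70719004e+01,  6.73211622e-02,
        3.49404977e-02, -1.23392665e-04]), 'position': array([ 0.23783457, -0.55043863,  0.40383037]), 'eef_rot': array([ 9.79283055e-01,  2.02494093e-01, -9.77427717e-05, -9.11437617e-04]), 'contact_force': array([-0.6577354 , -0.77780745,  0.19528789]), 'wrist_torque': array([-0.00176391,  0.02659675, -0.00343747]), 'grip_width': 1.0008680419584943} 0.1633
scene [[550.54968844   0.         319.74532702]
 [  0.         550.54968844 232.58635065]
 [  0.           0.           1.        ]] [ 1.46092968 -0.15724954  0.73541884] [0.35889558 0.29021955 0.55180246 0.69460825] ['frame', 'mtx', 'xyz', 'orientation', 'shot']
stand [([221.5, 196.0, 207.5, 110.4], 0.65)]
lever [([217.8, 219.6, 82.9, 64.4], 0.6)]
rod_center [([289.3, 321.2, 66.8, 29.4], 0
[... 551 characters left out ...]
26.7], 0.96)]
rod_center [([251.7, 226.8, 41.6, 35.6], 0.97), ([153.4, 333.2, 59.6, 17.6], 0.94), ([214.0, 364.3, 65.3, 31.5], 0.89), ([326.1, 360.6, 66.0, 26.3], 0.7), ([275.0, 243.1, 54.7, 33.9], 0.58)]
cup_c [([353.0, 294.2, 30.5, 39.1], 0.78)]
jar_c [([367.7, 206.2, 16.7, 30.4], 0.59), ([272.4, 244.9, 58.3, 31.3], 0.21)]
stone_c [([233.7, 269.5, 19.7, 22.0], 0.53)]
wrist [[371.64829954   0.         320.60613615]
 [  0.         371.64829954 246.3009737 ]
 [  0.           0.           1.        ]] [ 0.30740122 -0.52105913  0.38397652] [-0.11569377  0.07566558 -0.54435389  0.82738656] ['frame', 'mtx', 'xyz', 'orientation', 'shot']
stand []
lever []
rod_center []
cup_c []
jar_c []
stone_c []
```

View pics/scene0.png

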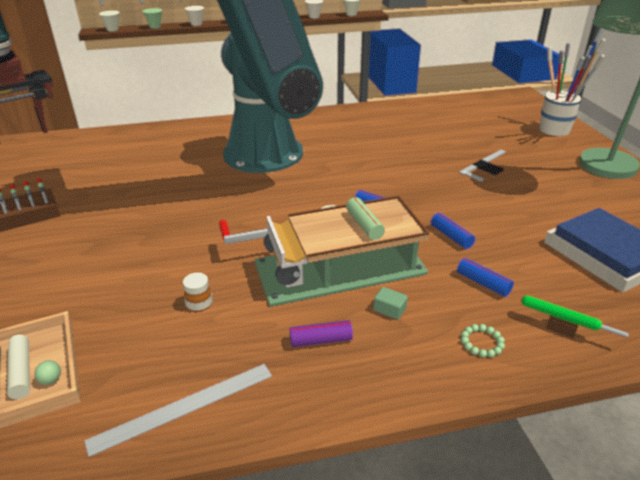

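View pics/side0.png

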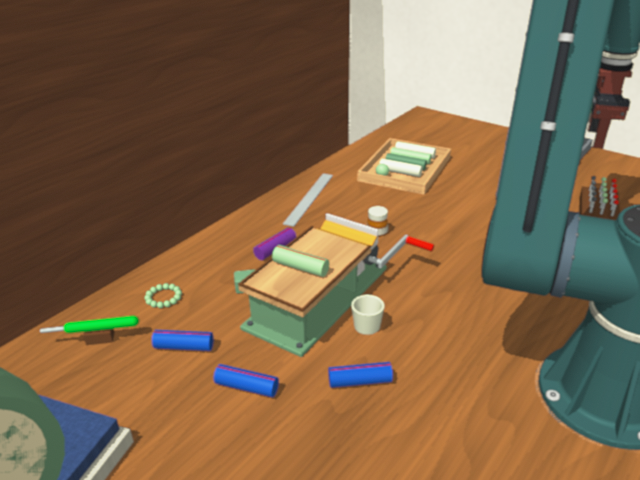

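```bash
python3 - <<'E'
import cv2
a=cv2.imread("pics/scene0.png")[170:330,180:440]; cv2.imwrite("pics/sc_crop.png",cv2.resize(a,None,fx=3,fy=3,interpolation=cv2.INTER_CUBIC))
a=cv2.imread("pics/side0.png")[190:380,220:450]; cv2.imwrite("pics/si_crop.png",cv2.resize(a,None,fx=3,fy=3,interpolation=cv2.INTER_CUBIC))
E
```

```text
(no output)
```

View pics/sc_crop.png

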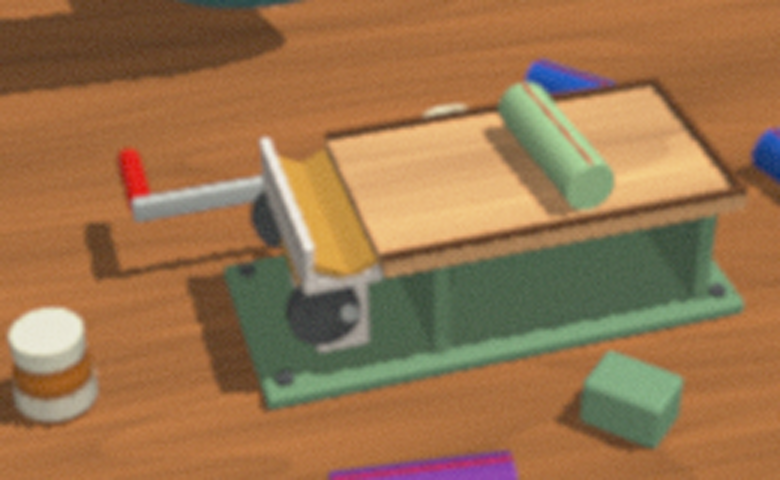

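View pics/si_crop.png

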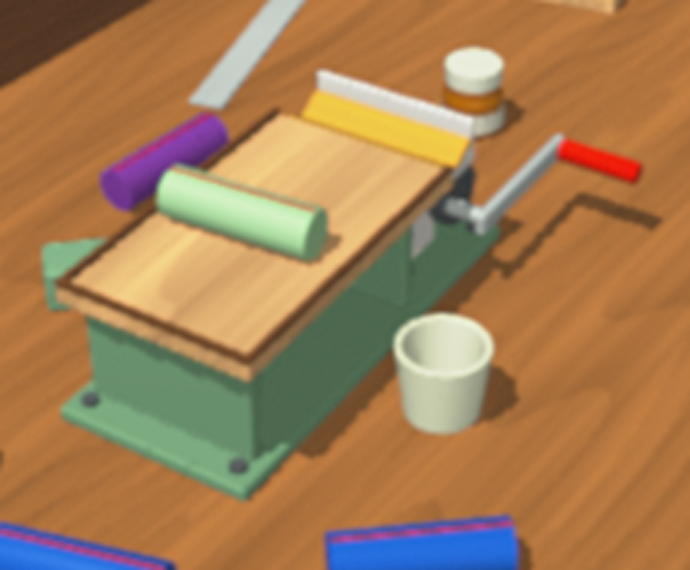

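```bash
cat > h.py <<'E'
import numpy as np, cv2, pickle
from scipy.spatial.transform import Rotation as R
def proj(p,X):
    X=np.atleast_2d(X); c=R.from_quat(p["orientation"]).inv().apply(X-p["xyz"])
    q=np.stack([c[:,0],-c[:,1],-c[:,2]],1)
    u=(q/q[:,2:])@p["mtx"].T
    return u[:,:2]
def projf(p,X):
    X=np.atleast_2d(X); c=R.from_quat(p["orientation"]).inv().apply(X-p["xyz"])
    q=np.stack([c[:,0],-c[:,1],-c[:,2]],1); n=np.hypot(q[:,0],q[:,1]); th=np.arctan2(n,q[:,2])
    return p["mtx"][:2,2]+p["mtx"][0,0]*th[:,None]*q[:,:2]/n[:,None]
def S(v,X):
    X=np.atleast_2d(X).astype(float); c,s=np.cos(v[2]),np.sin(v[2])
    return np.stack([v[0]+c*X[:,0]-s*X[:,1],v[1]+s*X[:,0]+c*X[:,1],X[:,2]],1)
E
cat > fit.py <<'E'
from h import *
from scipy.optimize import least_squares
sc=pickle.load(open("scene0.pkl","rb")); si=pickle.load(open("side0.pkl","rb"))
C=lambda a,o:np.array(a)/3.+np.array(o)
obs=[(sc,[(-75,270,110),(75,270,110),(75,-60,0),(75,280,0)],C([(655,83),(743,188),(268,408),(742,308)],(180,170))),
(si,[(75,280,0),(-75,280,0),(75,270,110),(-75,270,110)],C([(62,415),(245,497),(58,286),(250,362)],(220,190)))]
def f(v): return np.concatenate([(proj(p,S(v,np.array(x)/1000.))-u).ravel() for p,x,u in obs])
r=least_squares(f,[0.6,-.1,0],loss="soft_l1"); print(r.x,r.fun.reshape(-1,2).round(1))
v=r.x; np.save("stand.npy",v)
# lever handle triang check
print(proj(sc,S(v,[[-.096,-.11,.06],[-.16,-.11,.06]])),proj(si,S(v,[[-.096,-.11,.06],[-.16,-.11,.06]])))
# rod: mask centroid/ends fit
u1=C([(522,95),(592,190)],(180,170)); u2=C([(180,190),(310,232)],(220,190))
def g(w):
    x,y,a,z=w[0],w[1],w[2],.123
    P=[];d=np.array([np.cos(a),np.sin(a)])*.055
    P=[(x-d[0],y-d[1],z),(x+d[0],y+d[1],z)]
    P=S(v,P)
    return np.concatenate([(proj(sc,P)-u1).ravel(),(proj(si,P[::-1])-u2).ravel()])
r=least_squares(g,[0,.15,0]); print("rod",r.x,r.fun.round(1))
for n,p in(("scene",sc),("side",si)):
    im=p["frame"][:,:,::-1].copy(); im=cv2.resize(im,None,fx=3,fy=3,interpolation=cv2.INTER_CUBIC)
    def poly(X,c):
        u=((proj(p,S(v,np.array(X)/1000.))+.5)*3).astype(int); cv2.polylines(im,[u],False,c,1)
    poly([(-75,-60,0),(75,-60,0),(75,280,0),(-75,280,0),(-75,-60,0)],(0,0,255))
    poly([(-75,20,110),(-75,270,110),(75,270,110),(75,20,110)],(255,0,0))
    poly([(-96,-110,60),(-160,-110,60)],(0,255,255)); 
    a=r.x; d=np.array([np.cos(a[2]),np.sin(a[2])])*55
    poly([(a[0]*1e3-d[0],a[1]*1e3-d[1],123),(a[0]*1e3+d[0],a[1]*1e3+d[1],123)],(255,0,255))
    o=(180,170) if n=="scene" else (210,190)
    cv2.imwrite(f"pics/{n}_ov.png",im[o[1]*3:o[1]*3+570,o[0]*3:o[0]*3+780])
E
python3 fit.py
```

```text
[ 0.5792391  -0.02757086  0.0668761 ] [[-0.3 -3.6]
 [ 0.5 -1.2]
 [-1.   0.2]
 [-0.3  0.9]
 [-0.3  1.2]
 [ 0.3  2.4]
 [-0.8 -2.4]
 [-0.1 -0.8]]
[[226.22953516 237.16891057]
 [221.77218852 221.09389957]] [[407.53757521 239.3978443 ]
 [433.62535749 247.74144452]]
rod [0.00682797 0.16081413 0.04356204] [ 0.3  1.6 -1.6 -1.8 -2.6 -0.6  1.3  1.3]
```

View pics/scene_ov.png

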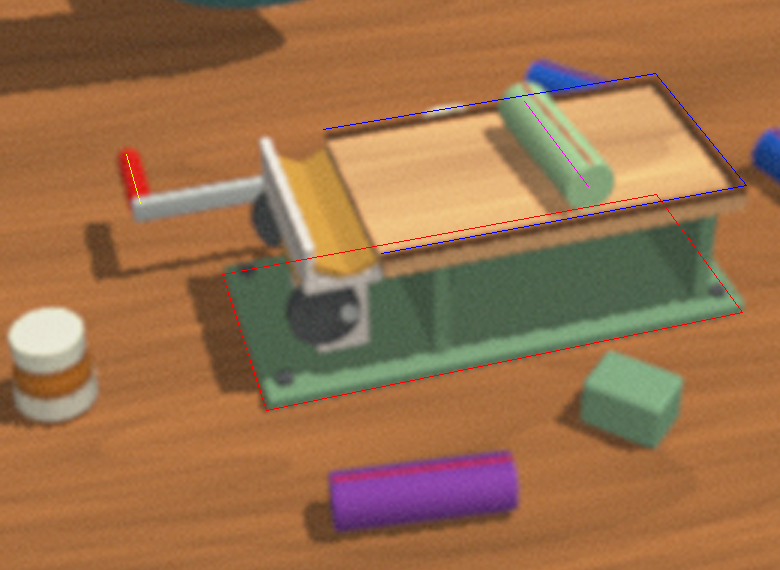

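View pics/side_ov.png

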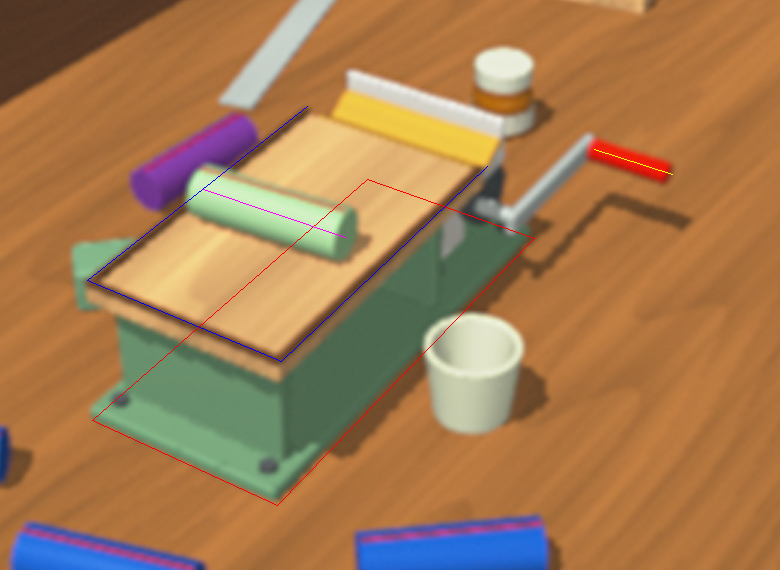

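drive_tool(
  targets=[
    [[0,0,0,-0.09],[0,0,0,-0.09],[0,0,0,-0.09],[0,0,0,-0.09],[0,0,0,-0.09],[0,0,0,-0.09],[0,0,0,-0.09],[0,0,0,-0.09],[0,0,0,-0.06],[0,0,0,0]],
  ],
  claw=0.75,
)

```text
t: 2.05
position: [0.2379, -0.5508, 0.4046]
eef_rot: [0.666, 0.746, 0.0, -0.0]
contact_force: [-0.1, 0.6, 0.1]
grip_width: 0.746
```

```bash
cat > to.py <<'E'
# usage: to.py sx sy tipz : remaining shift of TCP in tool units to put grip centre at stand (sx,sy), fingertip z
import sys; from h import *; from workcell import ctrl
v=np.load("stand.npy"); o=ctrl.observe(); q=R.from_quat(o["eef_rot"]); p=o["position"]
M=q.as_matrix(); c,s=np.cos(v[2]),np.sin(v[2])
d=p[:2]-v[:2]; print("t",round(o["t"],2),"grip stand xy",(c*d[0]+s*d[1]).round(4),(-s*d[0]+c*d[1]).round(4),"tipz",round(p[2]-.182,4),"gripz",round(p[2]-.1633,4),"W",round(o["grip_width"],3))
f=o["contact_force"]; print("F stand",(c*f[0]+s*f[1]).round(2),(-s*f[0]+c*f[1]).round(2),f[2].round(2))
ang=lambda a:np.arctan2(a[1],a[0])
print("tool x ang rel stand",ang(M[:,0])-v[2],"tool y ang",ang(M[:,1])-v[2],"z",M[:,2].round(4),"q",o["joint_positions"].round(2))
if len(sys.argv)>3:
    sx,sy,z=map(float,sys.argv[1:4]); X=S(v,[[sx,sy,z+.182]])[0]-p
    print("shift units",(q.inv().apply(X)/.05).round(3))
E
python3 to.py 0.007 0.215 0.165
```

```text
t 2.05 grip stand xy -0.3755 -0.4992 tipz 0.2226 gripz 0.2413 W 0.746
F stand -0.05 0.63 0.11
tool x ang rel stand 1.6163148697053495 tool y ang 0.04551854119054388 z [ 0.e+00  1.e-04 -1.e+00] q [-1.28  0.36  1.51  0.    1.27 -1.39]
shift units [13.922  8.292  1.154]
```

drive_tool(
  targets=[
    [[0.95,0.57,0,0.03],[0.95,0.57,0,0],[0.95,0.57,0,0],[0.95,0.57,0,0],[0.95,0.57,0,0],[0.95,0.57,0,0],[0.95,0.57,0,0],[0.95,0.57,0,0],[0.95,0.57,0,0],[0.95,0.57,0,0]],
  ],
)

```text
t: 3.05
position: [0.474, -0.1079, 0.4043]
eef_rot: [0.7, 0.714, -0.001, 0.005]
contact_force: [1.4, -0.9, 0.3]
grip_width: 0.749
```

```bash
python3 to.py 0.007 0.215 0.165
```

```text
t 3.05 grip stand xy -0.1103 -0.0731 tipz 0.2223 gripz 0.241 W 0.749
F stand 1.32 -1.01 0.28
tool x ang rel stand 1.5246824237500642 tool y ang -0.046070810068640035 z [ 0.0055 -0.0079 -1.    ] q [-0.36  0.19  1.75 -0.01  1.19 -0.38]
shift units [5.873 2.073 1.109]
```

drive_tool(
  targets=[
    [[0.8,0.3,0,-0.03],[0.8,0.3,0,0],[0.8,0.3,0,0],[0.8,0.3,0,0],[0.8,0.3,0,0],[0.8,0.3,0,0],[0.8,0.2,0,0],[0.5,0.1,0,0],[0.2,0,0,0],[0,0,0,0]],
  ],
)

```text
t: 4.05
position: [0.5664, 0.2325, 0.4035]
eef_rot: [0.69, 0.724, 0.002, 0.007]
contact_force: [-0.4, 0.1, -0.7]
grip_width: 0.746
```

```bash
python3 to.py 0.007 0.215 0.165; python3 - <<'E'
from h import *
from workcell import ctrl
v=np.load("stand.npy")
for n in ["wrist","side"]:
    p=ctrl.camera(n); pickle.dump(p,open(n+"1.pkl","wb")); cv2.imwrite(f"pics/{n}1.png",p["frame"][:,:,::-1])
p=pickle.load(open("wrist1.pkl","rb")); im=p["frame"][:,:,::-1].copy()
for X,c in (([(-75,20,105),(-75,270,110),(75,270,110),(75,20,105),(-75,20,105)],(255,0,0)),([(-48,168,123),(62,163,123)],(255,0,255)),([(-96,-110,60),(-160,-110,60)],(0,255,255)),([(-75,-60,0),(75,-60,0),(75,280,0),(-75,280,0),(-75,-60,0)],(0,0,255))):
    cv2.polylines(im,[projf(p,S(v,np.array(X)/1000.)).astype(int)],False,c,1)
cv2.imwrite("pics/wrist1o.png",im)
E
```

```text
t 4.05 grip stand xy 0.0046 0.2604 tipz 0.2215 gripz 0.2402 W 0.746
F stand -0.4 0.09 -0.7
tool x ang rel stand 1.5521580959984056 tool y ang -0.01854440668782415 z [ 0.0124 -0.0072 -0.9999] q [ 0.28  0.37  1.49 -0.01  1.27  0.24]
shift units [-0.898  0.051  1.137]
```

View pics/wrist1o.png

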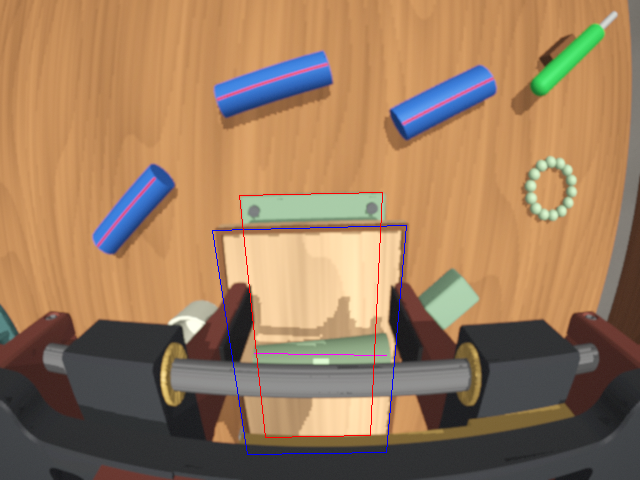

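View pics/side1.png

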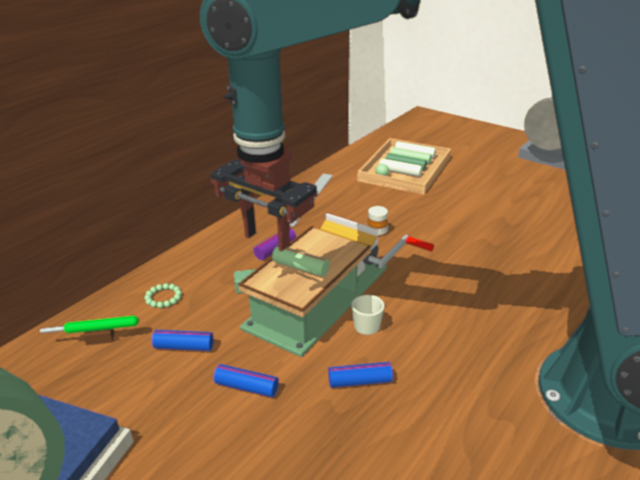

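drive_tool(
  targets=[
    [[-0.2,0.03,0,-0.012],[-0.2,0.02,0,0],[-0.2,0,0,0],[-0.2,0,0.3,0],[-0.1,0,0.4,0],[0,0,0.4,0],[0,0,0.4,0],[0,0,0.2,0],[0,0,0.1,0],[0,0,0,0]],
  ],
)

```text
t: 5.15
position: [0.5731, 0.1694, 0.3141]
eef_rot: [0.69, 0.724, 0.001, 0.009]
contact_force: [0.5, -0.1, -0.5]
grip_width: 0.755
```

```bash
python3 to.py 0.007 0.215 0.116; python3 - <<'E'
from h import *
from workcell import ctrl
for n in ["wrist","side"]:
    p=ctrl.camera(n); cv2.imwrite(f"pics/{n}2.png",p["frame"][:,:,::-1])
cv2.imwrite("pics/side2c.png",cv2.resize(p["frame"][150:350,200:450,::-1],None,fx=3,fy=3))
E
```

```text
t 5.15 grip stand xy 0.007 0.1969 tipz 0.1321 gripz 0.1508 W 0.755
F stand 0.51 -0.09 -0.52
tool x ang rel stand 1.5512964947732895 tool y ang -0.019332494818959878 z [ 0.0154 -0.0106 -0.9998] q [ 0.18  0.44  1.62 -0.01  1.06  0.14]
shift units [ 0.365 -0.013  0.318]
```

View pics/wrist2.png

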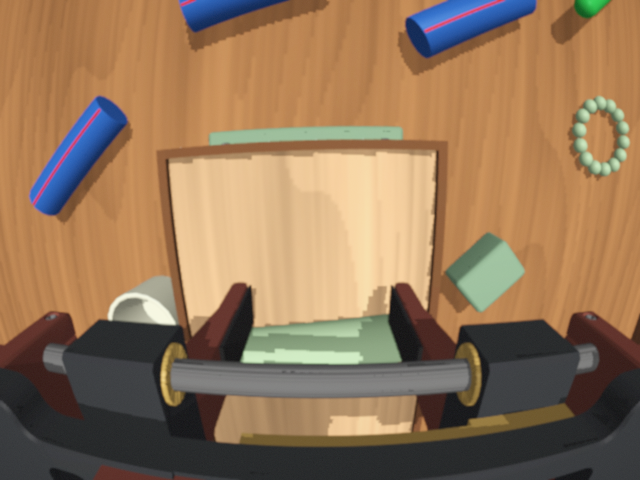

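View pics/side2c.png

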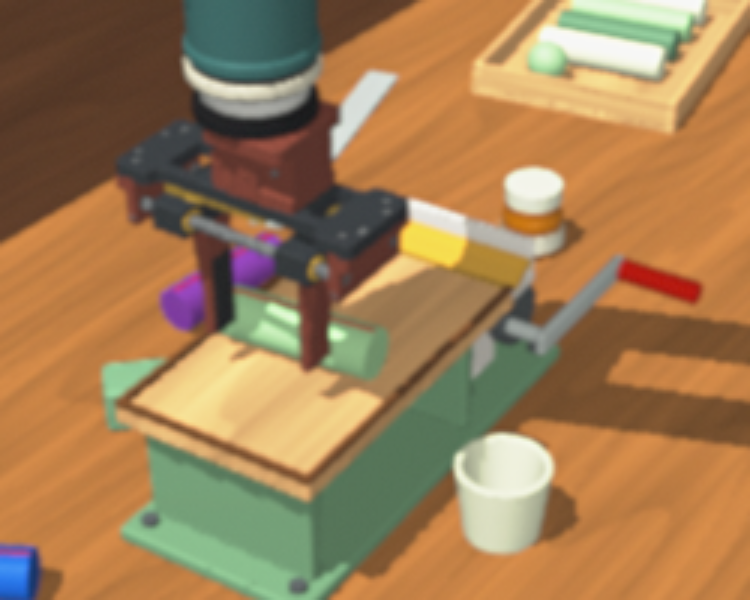

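drive_tool(
  targets=[
    [[0.15,0,0,-0.01],[0.1,0,0,0],[0.05,0,0,0],[0,0,0,0],[0,0,0.1,0],[0,0,0.1,0],[0,0,0.05,0],[0,0,0.02,0],[0,0,0,0],[0,0,0,0]],
  ],
)

```text
t: 6.25
position: [0.5736, 0.1869, 0.3025]
eef_rot: [0.683, 0.73, 0.004, 0.011]
contact_force: [0.3, 0.4, -0.3]
grip_width: 0.75
```

```bash
python3 to.py 0.007 0.215 0.116
```

```text
t 6.25 grip stand xy 0.0087 0.2144 tipz 0.1205 gripz 0.1392 W 0.75
F stand 0.3 0.42 -0.33
tool x ang rel stand 1.5700835789258436 tool y ang -0.0004938826398455387 z [ 0.0211 -0.0093 -0.9997] q [ 0.21  0.46  1.62 -0.02  1.04  0.15]
shift units [ 0.013 -0.036  0.089]
```

drive_tool(
  targets=[
    [[-0.06,-0.03,0.05,0],[-0.08,-0.03,0.03,0],[-0.08,0,0,0],[-0.08,0,0,0],[-0.08,0,0,0],[-0.08,0,0,0],[-0.08,0,0,0],[-0.08,0,0,0],[-0.08,0,0,0],[-0.08,0,0,0]],
  ],
)

```text
t: 7.25
position: [0.5736, 0.1444, 0.2993]
eef_rot: [0.683, 0.73, 0.005, 0.011]
contact_force: [-0.2, 0.7, -0.1]
grip_width: 0.749
```

```bash
python3 to.py 0.007 0.06 0.116; python3 - <<'E'
from h import *
from workcell import ctrl
p=ctrl.camera("side"); pickle.dump(p,open("side3.pkl","wb"))
cv2.imwrite("pics/side3c.png",cv2.resize(p["frame"][150:350,200:450,::-1],None,fx=3,fy=3))
E
```

```text
t 7.25 grip stand xy 0.0059 0.172 tipz 0.1173 gripz 0.136 W 0.749
F stand -0.12 0.68 -0.13
tool x ang rel stand 1.5699392852551213 tool y ang -0.0006306853366712939 z [ 0.0229 -0.0087 -0.9997] q [ 0.13  0.45  1.65 -0.01  1.02  0.07]
shift units [-2.239  0.023  0.05 ]
```

View pics/side3c.png

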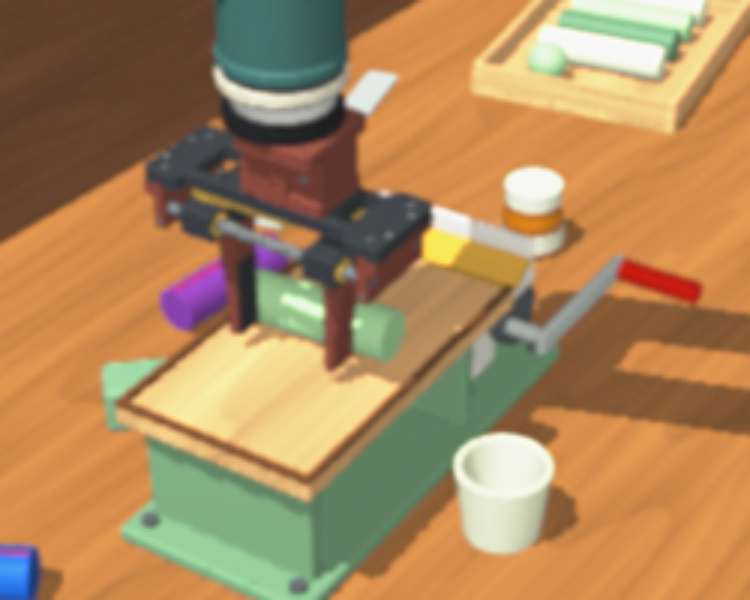

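drive_tool(
  targets=[
    [[-0.08,0,0,0],[-0.09,0,0,0],[-0.09,0,0,0],[-0.09,0,0,0],[-0.09,0,0,0],[-0.09,0,0,0],[-0.08,0,0,0],[-0.08,0,0,0],[-0.07,0,0,0],[-0.07,0,0,0]],
  ],
)

```text
t: 8.3
position: [0.5765, 0.0989, 0.2997]
eef_rot: [0.683, 0.73, 0.004, 0.011]
contact_force: [0.4, 0.4, 0.4]
grip_width: 0.749
```

```bash
python3 to.py 0.007 0.06 0.116; python3 - <<'E'
from h import *
from workcell import ctrl
o=[]
for n,b in(("scene",(170,200)),("side",(150,200))):
    p=ctrl.camera(n); pickle.dump(p,open(n+"4.pkl","wb"))
    o.append(cv2.resize(p["frame"][b[0]:b[0]+150,b[1]:b[1]+250,::-1] if n=="scene" else p["frame"][180:330,220:470,::-1],None,fx=3,fy=3)[:,:])
cv2.imwrite("pics/4a.png",o[0]);cv2.imwrite("pics/4b.png",o[1])
E
```

```text
t 8.3 grip stand xy 0.0058 0.1264 tipz 0.1177 gripz 0.1364 W 0.749
F stand 0.42 0.42 0.41
tool x ang rel stand 1.5698337726996132 tool y ang -0.0007291250035437458 z [ 0.0226 -0.0092 -0.9997] q [ 0.06  0.44  1.67 -0.01  1.01 -0.  ]
shift units [-1.327  0.025  0.049]
```

View pics/4a.png

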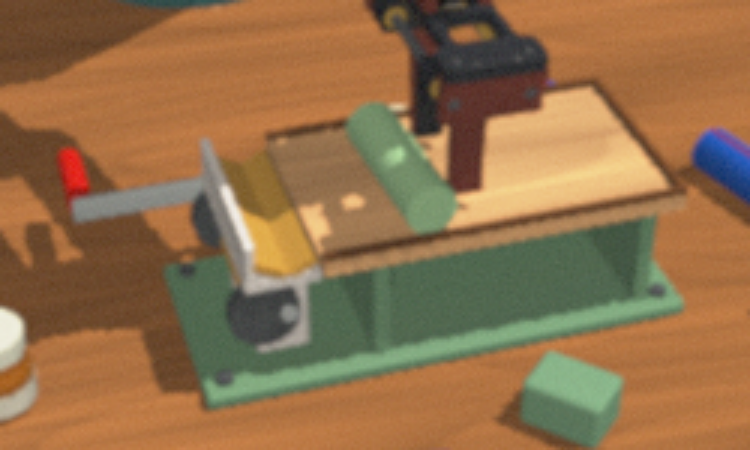

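View pics/4b.png

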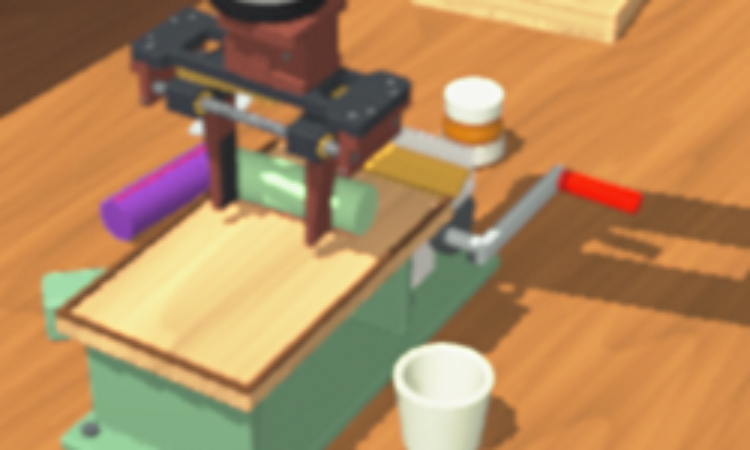

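```bash
cat > rod.py <<'E'
from h import *; from scipy.optimize import least_squares
v=np.load("stand.npy")
def rod(n,ua,ub,z=.123):  # scene px of axis ends (-x,+x)
    p=pickle.load(open(n,"rb"))
    def g(w): return (proj(p,S(v,[(w[0],w[1],z),(w[2],w[3],z)]))-np.array([ua,ub])).ravel()
    w=least_squares(g,[-.05,.1,.05,.1]).x; print(w.round(4),"mid",((w[:2]+w[2:])/2).round(4),"len",np.hypot(*(w[2:]-w[:2])),"yaw",np.arctan2(w[3]-w[1],w[2]-w[0]))
if __name__=="__main__":
    C=lambda x,y:(x/3+200,y/3+170)
    rod("scene4.pkl",C(367,120),C(434,208))
    C=lambda x,y:(x/3+220,y/3+180)
    rod("side4.pkl",C(228,168),C(228,168)); rod("side4.pkl",C(358,206),C(358,206))
E
python3 rod.py
```

```text
[-0.0432  0.0869  0.0683  0.0974] mid [0.0126 0.0921] len 0.11203431366581554 yaw 0.0940844430090059
[0.0665 0.0922 0.0665 0.0922] mid [0.0665 0.0922] len 5.721958498152797e-17 yaw 1.8157749899217608
[-0.0354  0.0845 -0.0354  0.0845] mid [-0.0354  0.0845] len 1.368563798628543e-16 yaw -0.5317240672588056
```

drive_tool(
  targets=[
    [[0,0,0,0.03],[-0.02,0,0,0.03],[-0.04,0,0,0.03],[-0.06,0,0,0.01],[-0.06,0,0,0],[-0.06,0,0,0],[-0.06,0,0,0],[-0.06,0,0,0],[0,0,0,0],[0,0,0,0]],
  ],
)

```text
t: 9.4
position: [0.5749, 0.0795, 0.2997]
eef_rot: [0.74, 0.673, 0.005, 0.011]
contact_force: [-0.2, 0.3, 0.1]
grip_width: 0.754
```

```bash
python3 to.py 0.007 0.06 0.116; cat > two.py <<'E'
import sys
from h import *
from workcell import ctrl
k=sys.argv[1]
for n in ("scene","side"):
    p=ctrl.camera(n); pickle.dump(p,open(n+k+".pkl","wb"))
    a=p["frame"][170:320,200:450,::-1] if n=="scene" else p["frame"][180:330,220:470,::-1]
    cv2.imwrite(f"pics/{k}{n}.png",cv2.resize(a,None,fx=3,fy=3))
E
python3 two.py 5
```

```text
t 9.4 grip stand xy 0.0028 0.1072 tipz 0.1177 gripz 0.1364 W 0.754
F stand -0.21 0.35 0.11
tool x ang rel stand 1.4093722629481924 tool y ang -0.1612612230627214 z [ 0.0222 -0.0092 -0.9997] q [ 0.02  0.44  1.68 -0.01  1.    0.12]
shift units [-0.917  0.234  0.046]
```

View pics/5scene.png

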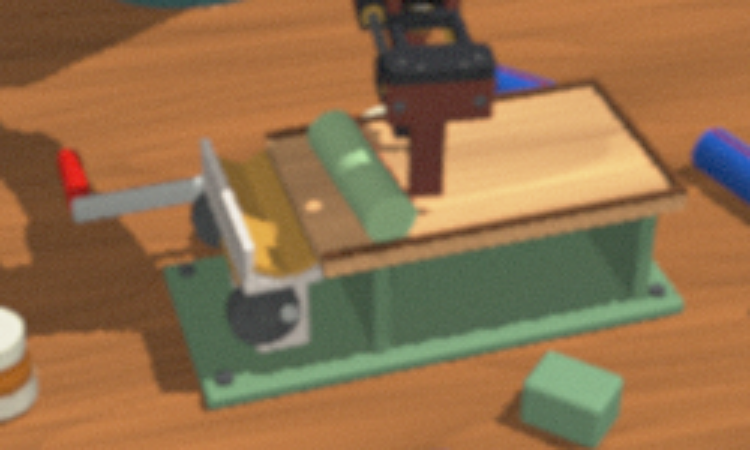

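View pics/5side.png

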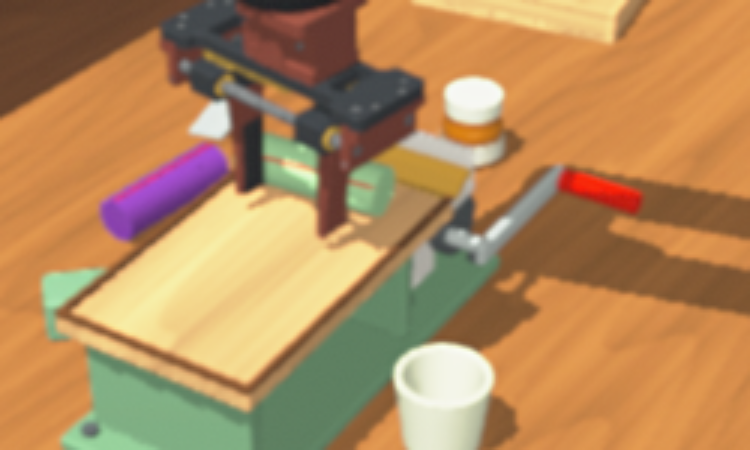

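```bash
python3 - <<'E'
from rod import *
C=lambda x,y:(x/3+200,y/3+170)
rod("scene5.pkl",C(330,127),C(392,218))
C=lambda x,y:(x/3+220,y/3+180)
rod("side5.pkl",C(255,155),C(376,190))
E
```

```text
[-0.0423  0.0602  0.0707  0.0687] mid [0.0142 0.0644] len 0.11328539507312792 yaw 0.07485928542729121
[ 0.0603  0.0681 -0.0354  0.0612] mid [0.0124 0.0647] len 0.0959322047952857 yaw -3.0694562997600237
```

drive_tool(
  targets=[
    [[-0.06,0,0,0],[-0.1,0,0,0],[-0.1,0,0,0],[-0.1,0,0,0],[-0.1,0,0,0],[-0.1,0,0,0],[-0.08,0,0,0],[-0.06,0,0,0],[-0.04,0,0,0],[0,0,0,0]],
  ],
)

```text
t: 10.5
position: [0.5717, 0.0405, 0.301]
eef_rot: [0.74, 0.673, 0.007, 0.011]
contact_force: [-0.0, 2.0, 1.1]
grip_width: 0.75
```

```bash
python3 to.py 0.007 0.05 0.116; python3 two.py 6
```

```text
t 10.5 grip stand xy -0.003 0.0684 tipz 0.119 gripz 0.1377 W 0.75
F stand 0.13 1.95 1.14
tool x ang rel stand 1.4096575006388505 tool y ang -0.16101931707710082 z [ 0.0249 -0.0071 -0.9997] q [-0.05  0.43  1.69 -0.01  1.    0.05]
shift units [-0.33   0.254  0.068]
```

View pics/6scene.png

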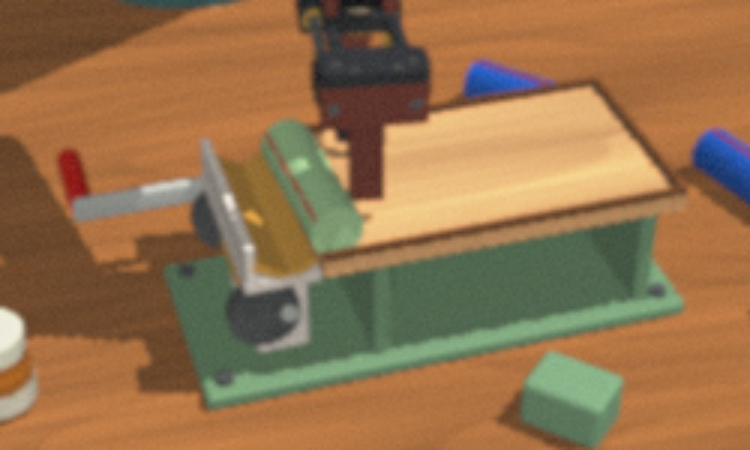

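View pics/6side.png

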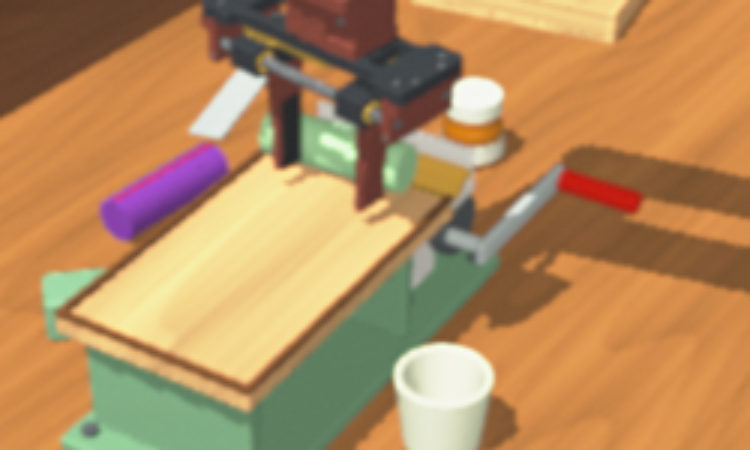

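drive_tool(
  targets=[
    [[-0.1,0,0.02,0],[-0.1,0,0.02,0],[-0.1,0,0,0],[-0.08,0,0,0],[-0.06,0,0,0],[-0.04,0,0,0],[0,0,0,0],[0,0,0,0],[0,0,0,0],[0,0,0,0]],
  ],
)

```text
t: 11.6
position: [0.5686, 0.0137, 0.2978]
eef_rot: [0.74, 0.673, 0.005, 0.011]
contact_force: [0.4, -0.0, 0.6]
grip_width: 0.751
```

```bash
python3 to.py 0.007 0.05 0.116; python3 two.py 7
```

```text
t 11.6 grip stand xy -0.0078 0.0419 tipz 0.1158 gripz 0.1345 W 0.751
F stand 0.39 -0.05 0.64
tool x ang rel stand 1.4097373598000174 tool y ang -0.16090689873413833 z [ 0.0219 -0.0088 -0.9997] q [-0.09  0.43  1.71 -0.01  0.99  0.  ]
shift units [0.207 0.267 0.001]
```

View pics/7scene.png

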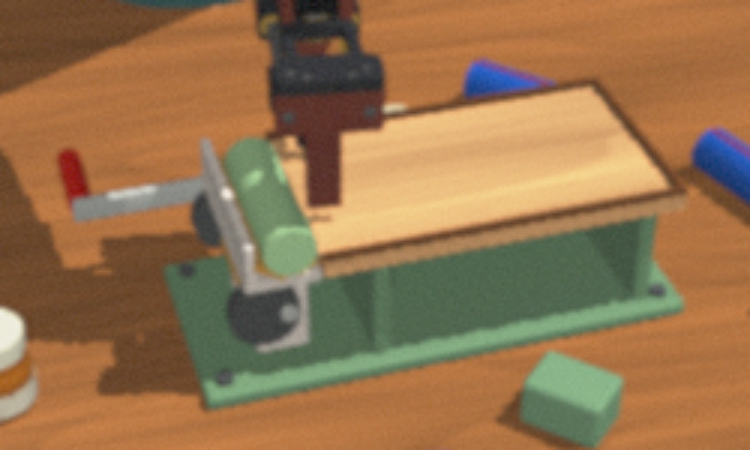

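View pics/7side.png

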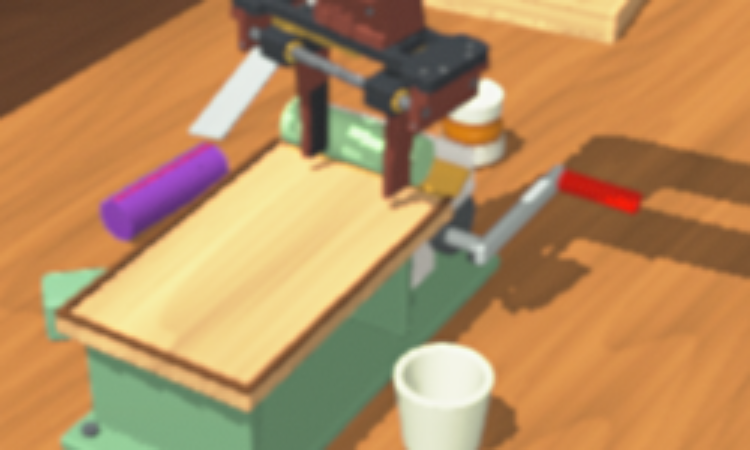

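```bash
python3 - <<'E'
from rod import *
C=lambda x,y:(x/3+200,y/3+170)
rod("scene7.pkl",C(245,155),C(290,249),.115)
C=lambda x,y:(x/3+220,y/3+180)
rod("side7.pkl",C(290,122),C(418,160),.115)
p=pickle.load(open("scene7.pkl","rb"));v=np.load("stand.npy")
for X in [(.065,-.022,.12),(.065,.02,.103),(.055,0,.115),(.065,0,.115)]: print(X,(proj(p,S(v,[X]))-[200,170])*3)
E
```

```text
[-0.0379 -0.0008  0.0726  0.0016] mid [0.0174 0.0004] len 0.11052591624651491 yaw 0.020917946022677478
[ 0.072   0.0065 -0.034   0.0017] mid [0.019  0.0041] len 0.10604201947335425 yaw -3.0967298354944077
(0.065, -0.022, 0.12) [[249.88794496 242.25208867]]
(0.065, 0.02, 0.103) [[315.74040129 251.93183359]]
(0.055, 0, 0.115) [[280.49082114 233.27301433]]
(0.065, 0, 0.115) [[284.4850135 242.3839474]]
```

drive_tool(
  targets=[
    [[0,0,-0.3,0],[0,0,-0.4,-0.05],[0,0,-0.3,-0.05],[0,0.2,0,0],[-0.1,0.4,0,0],[-0.2,0.4,0,0],[-0.2,0.4,0,0],[-0.2,0.3,0,0],[-0.1,0.2,0,0],[0,0,0,0]],
  ],
  claw=0,
)

```text
t: 12.7
position: [0.6704, -0.019, 0.3467]
eef_rot: [0.686, 0.727, 0.004, 0.01]
contact_force: [-0.0, -0.0, -0.2]
grip_width: 0.009
```

```bash
python3 to.py 0.103 0.002 0.115; python3 two.py 8
```

```text
t 12.7 grip stand xy 0.0916 0.0024 tipz 0.1647 gripz 0.1834 W 0.009
F stand -0.05 -0.0 -0.17
tool x ang rel stand 1.5613982055222004 tool y ang -0.009231243647451565 z [ 0.019  -0.0079 -0.9998] q [-0.13  0.5   1.42 -0.01  1.2  -0.19]
shift units [0.003 0.211 0.998]
```

View pics/8scene.png

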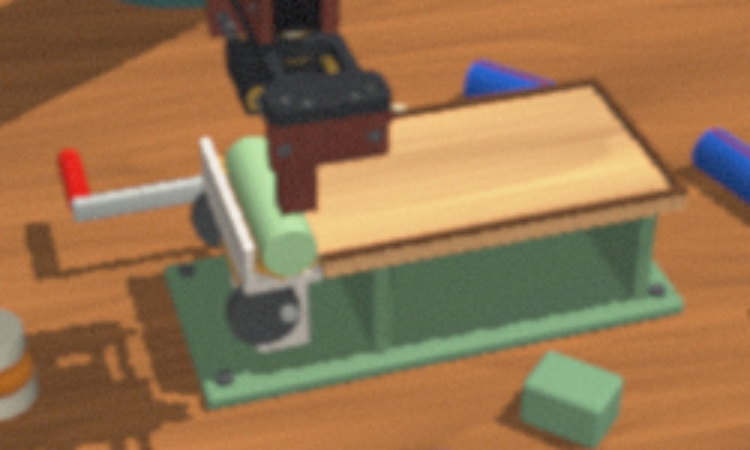

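View pics/8side.png

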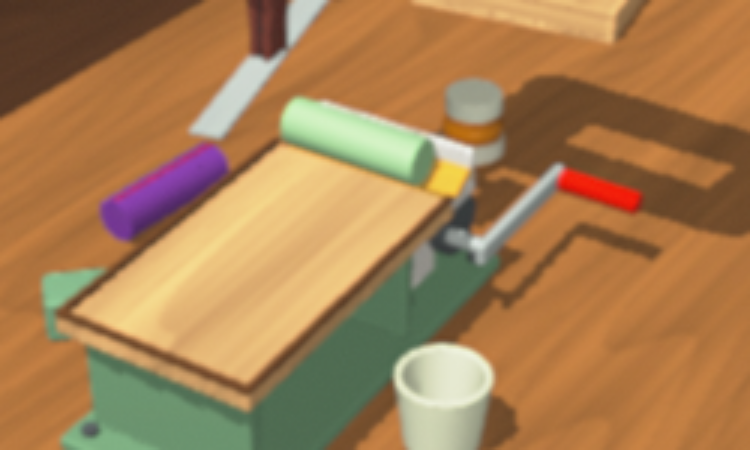

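drive_tool(
  targets=[
    [[0,0.12,0,0],[0,0.08,0.1,0],[0,0.03,0.25,0],[0,0,0.25,0],[0,0,0.2,0],[0,0,0.1,0],[0,0,0.05,0],[0,0,0,0],[0,-0.05,0,0],[0,-0.06,0,0]],
  ],
)

```text
t: 13.8
position: [0.6736, -0.0166, 0.2937]
eef_rot: [0.686, 0.728, 0.002, 0.007]
contact_force: [-0.4, 0.4, 0.1]
grip_width: 0.001
```

```bash
python3 to.py 0.0655 0.002 0.115
```

```text
t 13.8 grip stand xy 0.0949 0.0047 tipz 0.1117 gripz 0.1304 W 0.001
F stand -0.34 0.44 0.07
tool x ang rel stand 1.5629392365896897 tool y ang -0.007765321521431494 z [ 0.0129 -0.0066 -0.9999] q [-0.13  0.56  1.46 -0.01  1.11 -0.18]
shift units [-0.058 -0.586 -0.072]
```

drive_tool(
  targets=[
    [[-0.03,-0.06,-0.02,0],[0,-0.08,0,0],[0,-0.08,0,0],[0,-0.08,0,0],[0,-0.08,0,0],[0,-0.06,0,0],[0,-0.05,0,0],[0,0,0,0],[0,0,0,0],[0,0,0,0]],
  ],
)

```text
t: 14.8
position: [0.6477, -0.0199, 0.2967]
eef_rot: [0.686, 0.728, 0.004, 0.009]
contact_force: [1.9, -0.4, -0.6]
grip_width: 0.007
```

```bash
python3 to.py 0.0655 0.002 0.115; python3 two.py 9
```

```text
t 14.8 grip stand xy 0.0688 0.0031 tipz 0.1147 gripz 0.1334 W 0.007
F stand 1.86 -0.56 -0.58
tool x ang rel stand 1.562657058927306 tool y ang -0.00799252919174432 z [ 0.0185 -0.007  -0.9998] q [-0.14  0.53  1.52 -0.01  1.07 -0.19]
shift units [-0.022 -0.066 -0.008]
```

View pics/9scene.png

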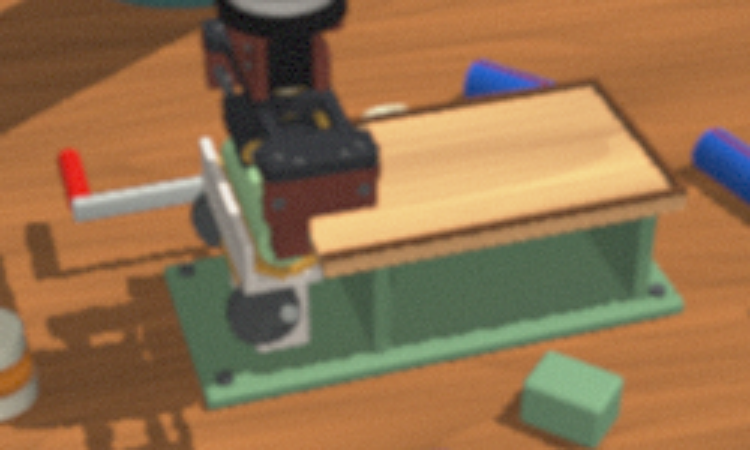

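View pics/9side.png

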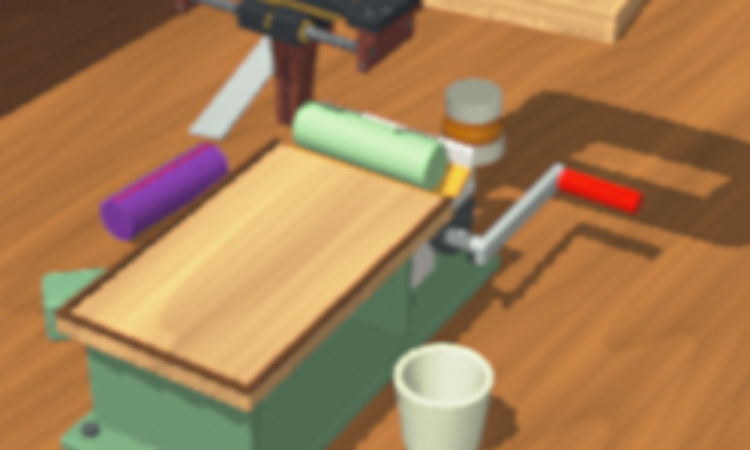

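drive_tool(
  targets=[
    [[0,-0.07,0,0],[0,-0.07,0,0],[0,-0.04,0,0],[0,0,0,0],[0,0.1,0,0],[0,0.15,0,0],[0,0.15,-0.1,0],[0,0,-0.3,0],[0,0,-0.5,0],[0,0,-0.5,0]],
  ],
)

```text
t: 15.9
position: [0.6583, -0.0186, 0.3649]
eef_rot: [0.686, 0.728, 0.001, 0.005]
contact_force: [-0.2, 0.0, -0.1]
grip_width: 0.002
```

```bash
python3 to.py -0.13 -0.11 0.165; python3 two.py 10
```

```text
t 15.9 grip stand xy 0.0795 0.0037 tipz 0.1829 gripz 0.2016 W 0.002
F stand -0.18 0.02 -0.1
tool x ang rel stand 1.5626761566779666 tool y ang -0.008069434506053158 z [ 0.0083 -0.0059 -0.9999] q [-0.13  0.47  1.42 -0.01  1.23 -0.19]
shift units [-2.305 -4.174  0.34 ]
```

View pics/10scene.png

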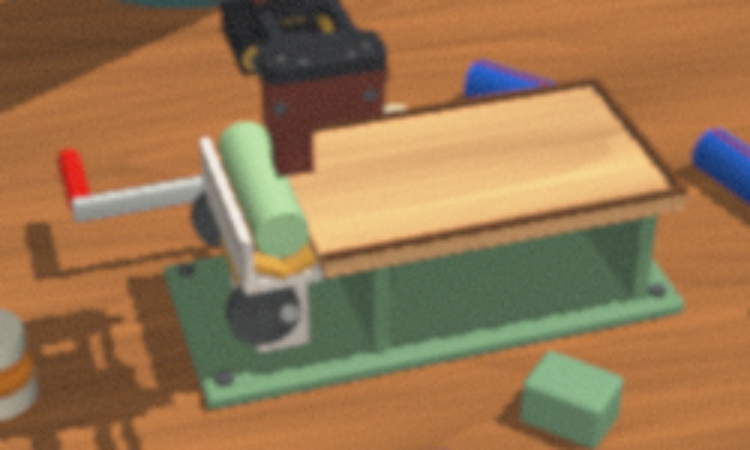

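View pics/10side.png

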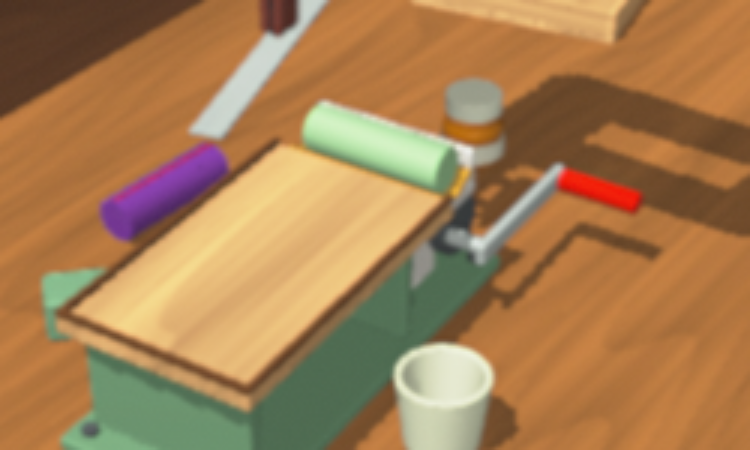

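drive_tool(
  targets=[
    [[0,0,0,0.095],[0,0,0,0.095],[0,0,0,0.095],[0,0,0,0.095],[0,0,0,0.095],[0,0,0,0.095],[0,0,0,0.095],[0,0,0,0.095],[0,0,0,0.095],[0,0,0,0.095]],
  ],
  claw=0.5,
)

```text
t: 17.0
position: [0.6612, -0.0183, 0.3603]
eef_rot: [0.998, 0.062, 0.004, 0.003]
contact_force: [-0.2, -0.8, -0.2]
grip_width: 0.5
```

```bash
python3 to.py -0.13 -0.11 0.14
```

```text
t 17.0 grip stand xy 0.0824 0.0038 tipz 0.1783 gripz 0.197 W 0.5
F stand -0.22 -0.77 -0.23
tool x ang rel stand 0.05741092081824399 tool y ang -1.5134327947030772 z [ 0.0075 -0.0062 -1.    ] q [-0.13  0.48  1.42 -0.01  1.23  1.32]
shift units [-4.376  2.024  0.75 ]
```

drive_tool(
  targets=[
    [[-0.3,0.15,0,0.035],[-0.5,0.25,0,0],[-0.6,0.3,0,0],[-0.6,0.3,0,0],[-0.6,0.3,0,0],[-0.6,0.3,0,0],[-0.5,0.2,0,0],[-0.3,0.1,0,0],[-0.1,0,0,0],[0,0,0,0]],
  ],
)

```text
t: 18.0
position: [0.4578, -0.1293, 0.3517]
eef_rot: [0.999, 0.032, -0.0, 0.002]
contact_force: [0.6, 0.3, -0.8]
grip_width: 0.497
```

```bash
python3 to.py -0.13 -0.11 0.1; python3 - <<'E'
from h import *
from workcell import ctrl
v=np.load("stand.npy")
p=ctrl.camera("wrist"); im=p["frame"][:,:,::-1].copy()
cv2.polylines(im,[projf(p,S(v,np.array([(-96,-110,60),(-160,-110,60)])/1000.)).astype(int)],False,(0,255,255),1)
cv2.imwrite("pics/w11.png",im)
p=ctrl.camera("side"); pickle.dump(p,open("side11.pkl","wb"));cv2.imwrite("pics/s11.png",cv2.resize(p["frame"][100:300,300:550,::-1],None,fx=3,fy=3))
p=ctrl.camera("scene"); pickle.dump(p,open("scene11.pkl","wb"));cv2.imwrite("pics/c11.png",cv2.resize(p["frame"][120:320,180:430,::-1],None,fx=3,fy=3))
E
```

```text
t 18.0 grip stand xy -0.1279 -0.0934 tipz 0.1697 gripz 0.1884 W 0.497
F stand 0.62 0.24 -0.78
tool x ang rel stand -0.0032779198361527623 tool y ang -1.5740728778265842 z [-2.0e-04 -3.3e-03 -1.0e+00] q [-0.42  0.24  1.84 -0.    1.06  1.09]
shift units [-0.04   0.328  1.395]
```

View pics/w11.png

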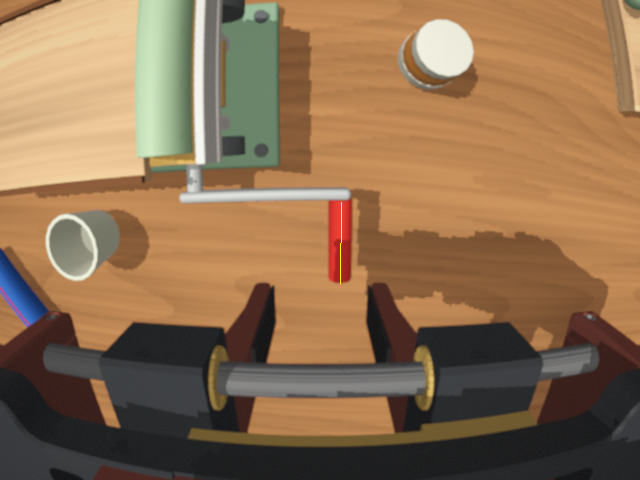

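View pics/s11.png

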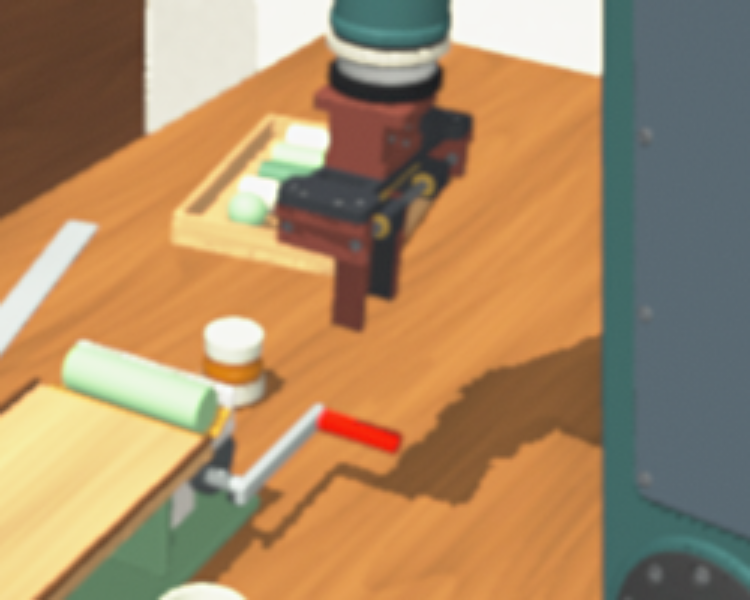

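View pics/c11.png

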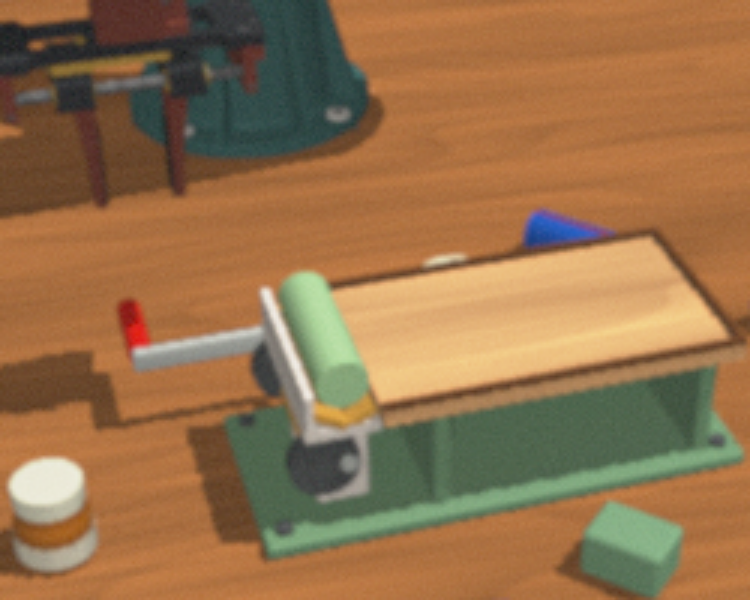

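drive_tool(
  targets=[
    [[-0.02,0.15,0,0],[-0.02,0.12,0.2,0],[0,0.06,0.4,0],[0,0,0.45,0],[0,0,0.45,0],[0,0,0.45,0],[0,0,0.3,0],[0,0,0.15,0],[0,0,0,0],[0,0,0,0]],
  ],
)

```text
t: 19.15
position: [0.4637, -0.1502, 0.2243]
eef_rot: [0.999, 0.034, 0.003, 0.003]
contact_force: [0.7, 0.1, 0.2]
grip_width: 0.501
```

```bash
python3 to.py -0.13 -0.11 0.041
```

```text
t 19.15 grip stand xy -0.1234 -0.1147 tipz 0.0423 gripz 0.061 W 0.501
F stand 0.66 0.06 0.17
tool x ang rel stand 0.001381844694464826 tool y ang -1.5694494432216959 z [ 0.0057 -0.0063 -1.    ] q [-0.45  0.45  1.94 -0.    0.75  1.05]
shift units [-0.131 -0.094  0.026]
```

drive_tool(
  targets=[
    [[-0.08,-0.06,0.02,0],[-0.05,-0.03,0,0],[0,0,0,0],[0,0,0,0],[0,0,0,0],[0,0,0,0],[0,0,0,0],[0,0,0,0],[0,0,0,0],[0,0,0,0]],
  ],
  claw=0,
  grip_force=20,
)

```text
t: 20.15
position: [0.4566, -0.1442, 0.2255]
eef_rot: [0.999, 0.033, 0.005, 0.002]
contact_force: [0.4, 1.1, -2.8]
grip_width: 0.2
```

```bash
python3 to.py -0.13 -0.11 0.041; python3 -c "
from workcell import ctrl; import cv2
p=ctrl.camera('side');cv2.imwrite('pics/s12.png',cv2.resize(p['frame'][100:300,300:550,::-1],None,fx=3,fy=3))"
```

```text
t 20.15 grip stand xy -0.1301 -0.1081 tipz 0.0435 gripz 0.0622 W 0.2
F stand 0.44 1.03 -2.83
tool x ang rel stand -0.0008879956854301041 tool y ang -1.5717289870577027 z [ 0.0098 -0.0041 -0.9999] q [-0.45  0.44  1.96  0.    0.74  1.05]
shift units [0.002 0.037 0.05 ]
```

View pics/s12.png

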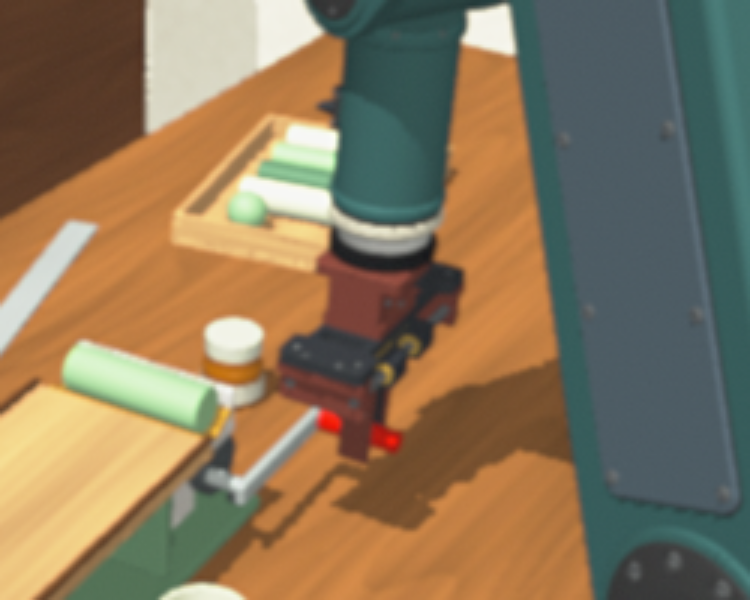

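drive_tool(
  targets=[
    [[0,-0.01,-0.19,0],[0,-0.03,-0.19,0],[0,-0.04,-0.19,0],[0,-0.06,-0.18,0],[0,-0.07,-0.18,0],[0,-0.09,-0.17,0],[0,-0.1,-0.16,0],[0,-0.08,-0.1,0],[0,0,0,0],[0,0,0,0]],
  ],
)

```text
t: 21.2
position: [0.4543, -0.1186, 0.3008]
eef_rot: [0.999, 0.034, 0.006, 0.004]
contact_force: [1.1, -2.6, -5.5]
grip_width: 0.199
```

```bash
cat > lev.py <<'E'
from h import *; from workcell import ctrl
v=np.load("stand.npy"); o=ctrl.observe(); M=R.from_quat(o["eef_rot"]).as_matrix()
g=o["position"]+M[:,2]*.1633; c,s=np.cos(v[2]),np.sin(v[2]); d=g[:2]-v[:2]
y=-s*d[0]+c*d[1]-.0012; z=g[2]-.060-.0022; x=c*d[0]+s*d[1]
th=np.arctan2(z,-y); print("t",o["t"],"x",x.round(4),"y",y.round(4),"z",z.round(4),"r",np.hypot(y,z).round(4),"theta deg",np.degrees(th).round(1),"W",o["grip_width"].round(3))
f=o["contact_force"]; print("F",(c*f[0]+s*f[1]).round(2),(-s*f[0]+c*f[1]).round(2),f[2].round(2),"zax",M[:,2].round(3),"yaw",np.arctan2(M[1,0],M[0,0])-v[2])
E
python3 lev.py
```

```text
Traceback (most recent call last):
  File "lev.py", line 5, in <module>
    th=np.arctan2(z,-y); print("t",o["t"],"x",x.round(4),"y",y.round(4),"z",z.round(4),"r",np.hypot(y,z).round(4),"theta deg",np.degrees(th).round(1),"W",o["grip_width"].round(3))
                                                                                                                                                          ^^^^^^^^^^^^^^^^^^^^^
AttributeError: 'float' object has no attribute 'round'
```

```bash
sed -i 's/o\["grip_width"\].round(3)/round(o["grip_width"],3)/' lev.py; python3 lev.py
```

```text
t 21.2 x -0.1287 y -0.0852 z 0.0753 r 0.1137 theta deg 41.5 W 0.199
F 0.93 -2.67 -5.53 zax [ 0.013 -0.009 -1.   ] yaw 0.0012343663027185037
```

drive_tool(
  targets=[
    [[0,-0.13,-0.12,0],[0,-0.14,-0.11,0],[0,-0.15,-0.1,0],[0,-0.16,-0.09,0],[0,-0.17,-0.08,0],[0,-0.17,-0.07,0],[0,-0.16,-0.05,0],[0,-0.1,-0.02,0],[0,0,0,0],[0,0,0,0]],
  ],
)

```text
t: 22.2
position: [0.4511, -0.0694, 0.3371]
eef_rot: [0.999, 0.037, 0.006, 0.021]
contact_force: [1.0, -3.5, -4.7]
grip_width: 0.198
```

```bash
python3 lev.py; python3 two.py 13
```

```text
t 22.2 x -0.1288 y -0.0411 z 0.1117 r 0.119 theta deg 69.8 W 0.198
F 0.8 -3.54 -4.67 zax [ 0.014 -0.041 -0.999] yaw 0.008107896158184996
```

View pics/13scene.png

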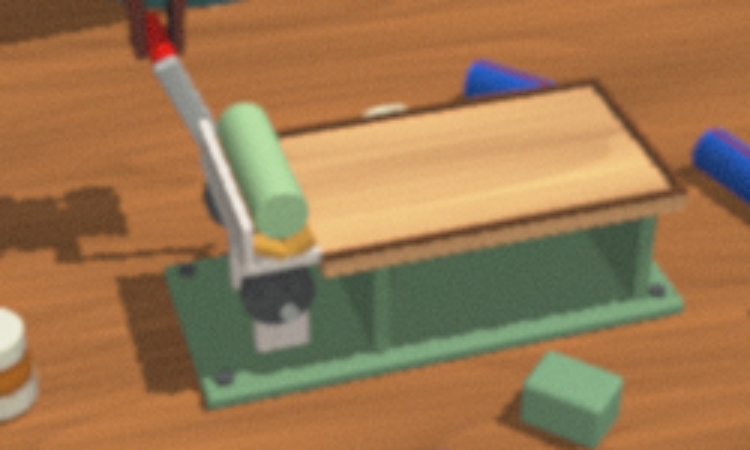

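View pics/13side.png

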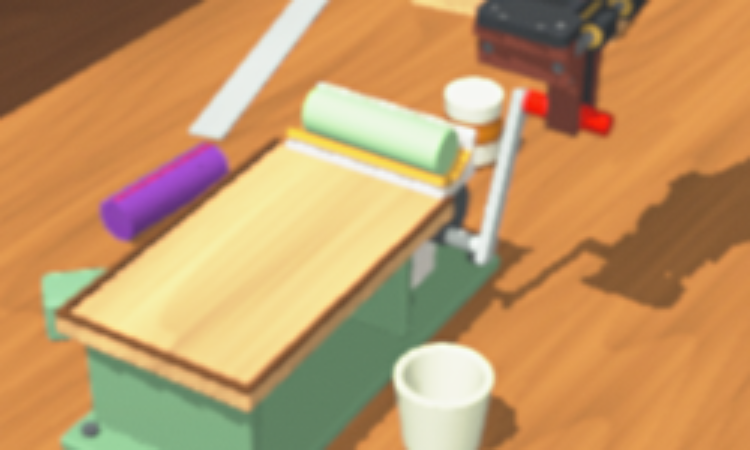

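drive_tool(
  targets=[
    [[0,-0.12,0,0],[0,-0.14,0,0],[0,-0.14,0.02,0],[0,-0.12,0.02,0],[0,-0.1,0.02,0],[0,-0.07,0.02,0],[0,-0.04,0,0],[0,0,0,0],[0,0,0,0],[0,0,0,0]],
  ],
)

```text
t: 23.3
position: [0.4497, -0.0436, 0.3416]
eef_rot: [0.998, 0.041, 0.007, 0.037]
contact_force: [0.2, -4.0, 0.1]
grip_width: 0.2
```

```bash
python3 lev.py; python3 two.py 14
```

```text
t 23.3 x -0.1285 y -0.0206 z 0.1165 r 0.1183 theta deg 80.0 W 0.2
F -0.07 -4.02 0.12 zax [ 0.016 -0.073 -0.997] yaw 0.015816986841639805
```

View pics/14scene.png

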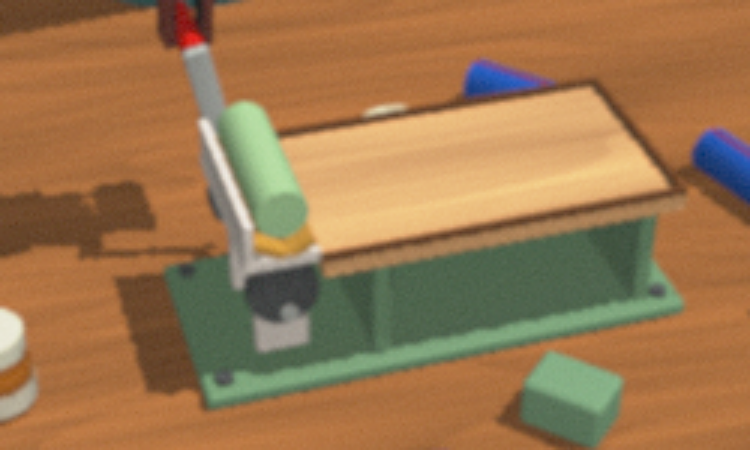

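View pics/14side.png

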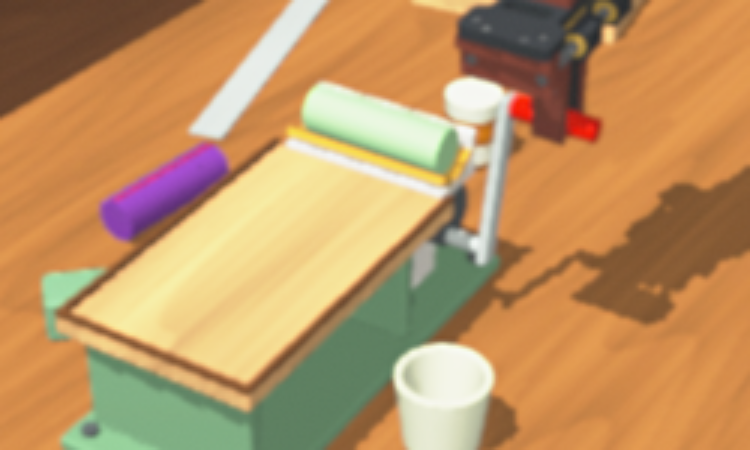

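drive_tool(
  targets=[
    [[0,-0.08,0,0],[0,-0.1,0,0],[0,-0.1,0.02,0],[0,-0.1,0.02,0],[0,-0.07,0.02,0],[0,-0.05,0.02,0],[0,-0.04,0.02,0],[0,-0.02,0,0],[0,-0.02,0,0],[0,-0.02,0,0]],
  ],
)

```text
t: 24.4
position: [0.448, -0.0191, 0.3424]
eef_rot: [0.998, 0.044, 0.008, 0.047]
contact_force: [-0.2, -5.3, -0.2]
grip_width: 0.203
```

```bash
python3 lev.py; python3 two.py 15; python3 lev.py
```

```text
t 24.4 x -0.1282 y 0.0007 z 0.1176 r 0.1176 theta deg 90.4 W 0.203
F -0.58 -5.23 -0.17 zax [ 0.019 -0.092 -0.996] yaw 0.021068063975234586
t 24.5 x -0.1282 y 0.0008 z 0.1176 r 0.1176 theta deg 90.4 W 0.202
F 0.03 -4.97 1.0 zax [ 0.019 -0.092 -0.996] yaw 0.02108442498451657
```

View pics/15side.png

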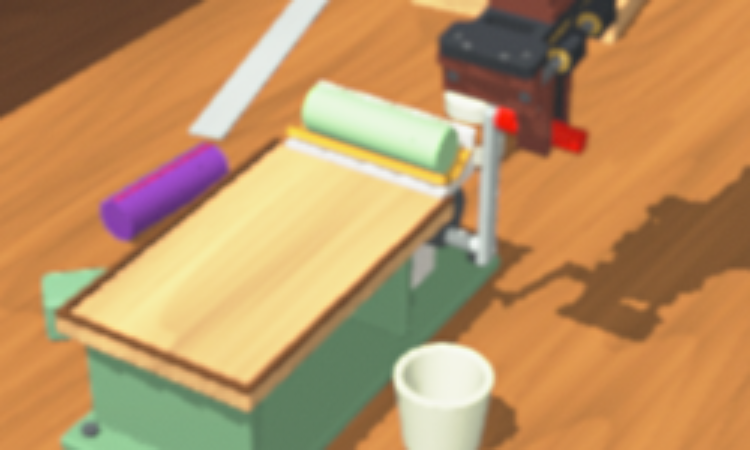

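```bash
python3 - <<'E'
from h import *
v=np.load("stand.npy")
for n,off in (("side",(220,180)),("scene",(200,170))):
  a=pickle.load(open(n+"10.pkl","rb")); b=pickle.load(open(n+"15.pkl","rb"))
  def red(p):
    f=p["frame"].astype(int); m=(f[:,:,0]>130)&(f[:,:,1]<60)&(f[:,:,2]<60)
    k,l,st,c=cv2.connectedComponentsWithStats(m.astype(np.uint8)); return [(st[i].tolist(),c[i].round(1).tolist()) for i in range(1,k) if st[i][4]>8]
  print(n,"rest",red(a),"\n now",red(b))
  for t in (0,80,85,90,95):
    r=np.radians(t); P=lambda x,rr=.11:S(v,[(x,-rr*np.cos(r),.06+rr*np.sin(r))])
    print(t,"handle ends",proj(a,P(-.096)).round(1),proj(a,P(-.16)).round(1),"mid",proj(a,P(-.128)).round(1),"arm crop",((proj(a,P(-.092,0))-off)*3).round(0),((proj(a,P(-.092))-off)*3).round(0))
p=pickle.load(open("side15.pkl","rb"));cv2.imwrite("pics/15z.png",cv2.resize(p["frame"][200:280,360:440,::-1],None,fx=7,fy=7,interpolation=cv2.INTER_CUBIC))
p=pickle.load(open("scene15.pkl","rb"));cv2.imwrite("pics/15y.png",cv2.resize(p["frame"][140:240,230:330,::-1],None,fx=6,fy=6,interpolation=cv2.INTER_CUBIC))
E
```

```text
side rest [([406, 236, 28, 15, 198], [419.9, 243.2])] 
 now [([386, 217, 7, 8, 48], [389.2, 220.2]), ([403, 220, 12, 11, 86], [408.4, 225.2])]
0 handle ends [[407.5 239.4]] [[433.6 247.7]] mid [[420.4 243.5]] arm crop [[488. 247.]] [[558. 177.]]
80 handle ends [[391.2 215.3]] [[419.5 223.9]] mid [[405.2 219.6]] arm crop [[488. 247.]] [[508. 104.]]
85 handle ends [[389.  216.8]] [[417.5 225.5]] mid [[403.1 221.1]] arm crop [[488. 247.]] [[502. 109.]]
90 handle ends [[386.8 218.7]] [[415.4 227.5]] mid [[400.9 223. ]] arm crop [[488. 247.]] [[495. 114.]]
95 handle ends [[384.5 220.9]] [[413.2 229.8]] mid [[398.7 225.3]] arm crop [[488. 247.]] [[488. 121.]]
scene rest [([557, 77, 3, 17, 21], [558.0, 85.2]), ([10, 185, 4, 3, 9], [11.7, 186.1]), ([220, 220, 9, 16, 95], [223.6, 227.7])] 
 now [([558, 77, 2, 7, 9], [558.4, 80.3]), ([269, 170, 10, 13, 56], [272.2, 177.7])]
0 handle ends [[226.2 237.2]] [[221.8 221.1]] mid [[224. 229.]] arm crop [[232. 178.]] [[ 80. 205.]]
80 handle ends [[265.1 186.3]] [[258.8 171.9]] mid [[261.9 178.9]] arm crop [[232. 178.]] [[196.  52.]]
85 handle ends [[269.6 185.1]] [[263.1 170.7]] mid [[266.3 177.7]] arm crop [[232. 178.]] [[210.  48.]]
90 handle ends [[274.2 184.2]] [[267.5 169.9]] mid [[270.8 176.9]] arm crop [[232. 178.]] [[224.  45.]]
95 handle ends [[278.7 183.7]] [[271.9 169.4]] mid [[275.2 176.4]] arm crop [[232. 178.]] [[238.  44.]]
```

View pics/15z.png

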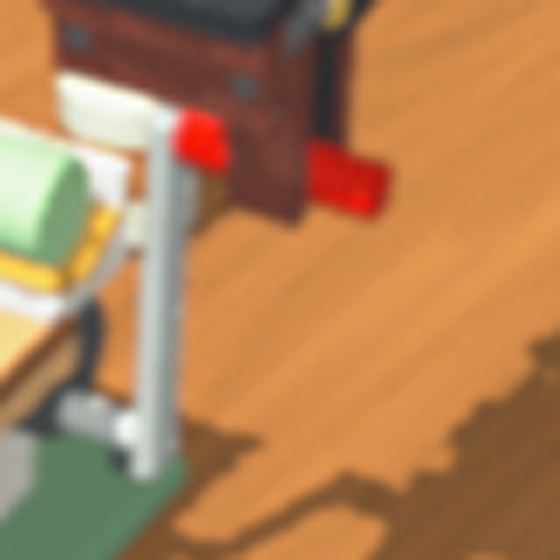

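View pics/15y.png

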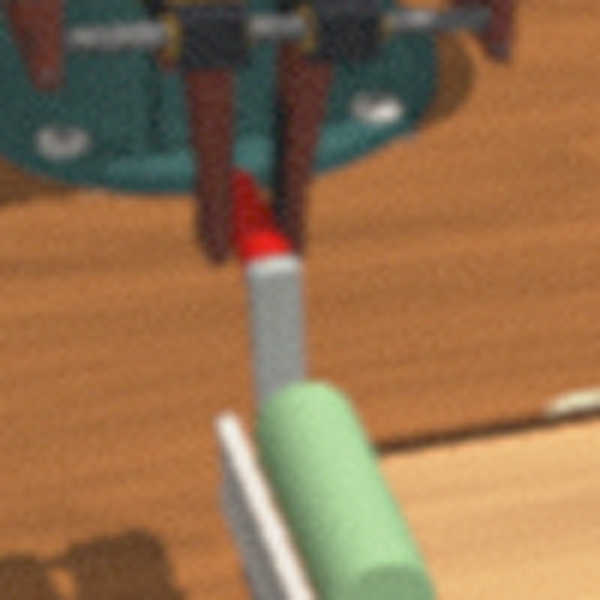

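```bash
python3 - <<'E'
from workcell import ctrl
for i in range(10): p=ctrl.camera("scene")
import cv2; cv2.imwrite("pics/16.png",p["frame"][:,:,::-1])
E
python3 lev.py
```

```text
t 25.0 x -0.1282 y 0.0008 z 0.1176 r 0.1176 theta deg 90.4 W 0.199
F 0.1 -4.58 0.74 zax [ 0.019 -0.092 -0.996] yaw 0.02092010946524535
```

View pics/16.png

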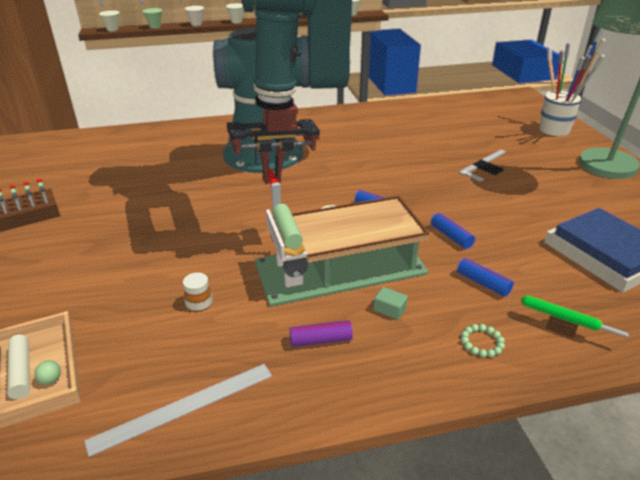

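```bash
python3 -c "
from workcell import ctrl; print(ctrl.finish_job())"; python3 lev.py
```

```text
the job is handed in; nothing more can be done
None
the job is handed in; nothing more can be done
```

I rolled the jade rod along the tray into the brass vee, swung the lever upright and handed the job in at about 25 s with the handle still gripped. I never lifted the rod.

- **Rod:** it rolled skewed and came to rest about 18 mm off-centre towards +x, overhanging the vee by about 10 mm. I slid it along the vee with the closed fingertips until the pictures showed it about centred. It was still seated there in the last picture.
- **Lever angle:** the arm's pose, zeroed where I gripped the handle at rest, puts the lever at 90–90.4 degrees. The pictures put it at about 91–92 degrees, so the two differ by 1–2 degrees.
- **Hold:** the pose stayed put over 0.6 s, with about 4.6 N of spring force on the gripper. After handing in I could not read the robot again, so the final second is unchecked.
- **Grip:** the handle slid about 8 mm down the pads during the swing and the tool tilted about 5 degrees, but the grip held at 20 N.
- **Bystanders:** the jar and the stone block look unmoved in the last picture. The cup is mostly hidden behind the tray there. It looked unmoved in an earlier side view with the lever upright.

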